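# Prise open the check-weight case and load the scale

## Task

The bench scale is to be checked, but the wooden weight case has no handle: lever its lid up with the palette knife, blade tip in the notch at the middle of the front rim, and swing the lid right back so that it stays open. Lay the knife flat on the worktop, then take the middle-sized brass weight out of the case and set it gently upright near the middle of the scale's steel pan. Leave the other two weights in their wells and do not disturb the things round about.

Things in the scene. Friction and masses are not known exactly. Their poses are not given: they have to be found in the camera images.
- case: shut wooden case, fixed, 104 (x) by 156 (y) by 79 mm high. Origin under its centre; x from the front face (x = -52 mm) to the hinged back, z up. Base walls 6 mm thick, rim at z = 47 mm; inside, a bored insert with flat top at z = 40 mm and three wells 26 mm deep in a row along y at x = -4 mm. Lid on the rim: 32 mm high, hollow, walls 6, top 5 mm thick, flush with the base; no handle, no catch
- case_notch (a point): middle of the mouth of the pry notch on the front face (case frame x = -52, y = 0, z = 43.5 mm): a slot 50 mm wide and 7 mm high (z = 40 to 47 mm) through the 6 mm front wall, under the lid's front edge; its sill is level with the top of the insert, so a level blade slides in freely for up to 30 mm
- case_hinge (a point): middle of the lid's hinge line, which runs along the case's y at the top of the back wall (x = +52 mm, z = 47 mm in the case frame)
- lid_front_edge (a point): point on the lid: middle of the lower outer front edge, 104 mm from the hinge line
- case_lid (a joint): lid angle: 0 shut, grows as the front edge rises, stop at 1.95 rad. The hinge is stiff (friction about 0.15 N m, so about 2 N at the front edge lifts the lid) and the lid stays at any angle where it is left. Lid mass 0.12 kg
- knife: palette knife, 181 mm long, 0.07 kg, loose, lying flat. Origin on its underside below the grip point, 105 mm behind the blade tip; x along the blade to the tip, z up. Dark wooden handle 20 mm wide, 15 thick, from x = -76 to +12 mm; brass ferrule to +25 mm; stiff steel blade 18 mm wide, 2.4 thick, round tip, mid-plane 7.5 mm above the underside. Balance point at about x = +10 mm
- knife_tip (a point): end of the knife's blade, at mid-thickness (x = 105 mm, z = 7.5 mm in the knife frame)
- weight_mid: middle-sized of three brass weights, 29 mm diameter, 46 high, about 0.2 kg, standing in the middle well (31 mm wide, case y = 0) under the lid, foot at z = 14 mm in the case frame. Origin at the centre of its underside, z up. Body up to 29 mm, then shoulder and neck, then a knob 13.6 mm wide (widest 39 to 42 mm up). Lift it 30 mm straight up to clear the well
- weight_large: the largest brass weight, 36 mm diameter, 57 mm high, in the left well (case y = +45 mm); stays there. Origin at the centre of its underside
- weight_small: the smallest brass weight, 23 mm diameter, 36 mm high, in the right well (case y = -40 mm); stays there. Origin at the centre of its underside
- well_large (a point): centre of the floor of the left (largest) well, 14 mm above the underside of the case
- well_small (a point): centre of the floor of the right (smallest) well, 14 mm above the underside of the case
- scale: grey bench scale, about 195 mm deep by 160 mm wide, fixed on the worktop, display towards the front (-x). Origin on its underside; flat steel pan 120 mm deep by 150 mm wide at the back part, its centre at x = +30 mm in the scale frame. The pan does not move
- scale_pan (a point): centre of the top face of the scale's pan, 49 mm above the worktop
- card_pack_thick: bystander: banded pack of cards, 56 x 86 x 33 mm, origin at the centre of its underside
- card_pack_thin: bystander: banded pack of cards, 56 x 86 x 23 mm, origin at the centre of its underside
- tape_roll: bystander: roll of brown tape lying flat, 104 mm across, 48 mm high, origin at the centre of its underside
- glue_stick: bystander: glue stick standing on its base, 24 mm diameter, 86 mm high, origin at the centre of its underside

How it is judged:
By the outcome, as a careful person would: the job done as asked, in the order asked, and still so for the second after the job is handed in, with the robot touching nothing.
It also fails if it takes over 67 s, if anything falls off the work surface, if the arm or the gripper's body presses on something with over 40 N, if the wrist force passes 120 N, or if a joint passes its speed limit or range.

## Robot

A 7-joint arm with a two-finger parallel gripper is mounted at the origin on the work surface; the furniture and walls round the work are solid. World frame = base frame: x ahead of the robot, y to its left, z up, the work surface at z = 0. Lengths are in m, angles in rad, forces in N, time in s.
With the tool pointing down it reaches from about 0.425 to 0.875 m from the base axis. Payload 9.9 kg.
Tool frame: the origin (TCP) lies at the very end of the fingers, on their centre line; the grasp point (between the pads) lies r.pinch_z behind it (r.pinch_z is the distance from the TCP to the grasp point, in m); z points along the fingers, y is the line along which they close (so a half turn about z gives the same grasp; the last joint's range is limited). The gripper opens to 85 mm and grips with 20 to 120 N. Pads are 22 mm wide; open, the fingers measure 114 mm over their backs; the gripper's body (76 mm by 85 mm) begins 54 mm behind the grasp point. The pads swing forward as they close: fully open they stand 13 mm farther back than shut.
Start: joints at [-1.242, 0.576, 0.025, 1.437, -0.015, 1.129, -0.057], TCP at [0.271, 0.618, 0.231] pointing down, gripper open.
Joint ranges: [-2.76, 2.76], [-0.34, 2.15], [-1.52, 1.57], [0.19, 2.46], [-1.09, 4.23], [0.17, 1.99], [-2.82, 2.82]. Speed limits (rad/s): [2.22, 2.22, 3.01, 3.01, 3.14, 3.14, 3.14].

## Interface

Orientations are given as a rotation vector (axis times angle).
In Python, from workcell import sensors, viewer, job_done, r gives the robot as it stands.
- The arm moves only by the shell command python3 -m crank 'ROWS' [FORCE]. ROWS is a JSON object of lists of equal length, an entry for each row: "translation": the shift along the tool's x, y, z in mm, a list of three; "yaw": the turn about the tool's z in rad; "claw": the closure, from 0 (fully open) to 1 (shut). In form: {"translation": [[tx, ty, tz], ...], "yaw": [yaw, ...], "claw": [claw, ...]}. A call has 1 to 12 rows; each row shifts and turns the commanded pose from where the row before left it, along the tool's axes as they then stand; what a row does not reach is not made up. A row lasts 1/10 s, in which the tool goes at most 50 mm and 8.59 degrees, less where a joint would pass 70% of its speed; a pose out of reach is approached as far as the arm can. A call with a gripper value outside its range is refused whole. The fingers move at their own pace and stop on an object; FORCE is the grip in N (left out, the last holds). Time passes only in rows, so rows that do not move let the fingers close. It gives the time, the measured TCP pose, the force, the opening and the grip force at its end, in the units of the state.
- sensors.sense(): the state, without advancing time (a new reading comes with each control period).
- viewer.read_camera(name): name is "side" or "top"; returns the picture (480x640x3 uint8, red, green, blue); there is no depth.
- viewer.camera_params(name): a dict with "mtx" (3x3 intrinsics, pixels), "dist_coeffs" ([k1, k2, p1, p2, k3] as OpenCV has them; the pictures are not rectified), "R" (3x3) and "t" (3): a world point X has camera coordinates R X + t. Camera axes: x right, y down, z forward; pixel columns grow to the right and rows downward; lengths in m; the calibration is good to about 2 mm. A picture is of the moment at which its call begins. camera_params takes no time and is no camera call.
- job_done(): hands the job in; it is judged then, once.
The state is a dict: "t": time; "qpos": joint angles; "joint_vel": joint speeds; "joint_torque": joint torques, N m; "tool_pos": TCP position; "tcp_rot": TCP orientation; "ft_force": force on the tool from outside, world axes, zero at the start; "moment": the same for the moment, N m; "opening": finger opening in m; "grip_force": force on a finger pad.
Only numpy, scipy, OpenCV 4.12 (cv2) and the standard library are available. Lean on these libraries where they do the work, as an engineer would, in place of code of your own. Each camera call takes 0.05 s, during which the arm holds its last target. There are 200 camera calls.

## Working session

There is one attempt and no reset: what is moved stays moved. The work goes in short steps, Python scripts to look and compute and a shell command to move; the robot and the scene stay as the last step left them, time stands still between calls to the robot, and variables do not carry over. Pictures are saved under pics/ and viewed, at most 10 in all, crops included, and the job is handed in when it is done.

```bash
mkdir -p pics; ls
python3 - <<'E'
from workcell import sensors, viewer, r
import cv2,json
s=sensors.sense();print({k:s[k] for k in('t','tool_pos','tcp_rot','opening')},r.pinch_z)
for n in('side','top'):
    cv2.imwrite(f'pics/{n}0.png',viewer.read_camera(n)[:,:,::-1]);print(n,viewer.camera_params(n))
E
```

```text
pics
{'t': 0.0, 'tool_pos': array([0.27059146, 0.61788385, 0.23045214]), 'tcp_rot': array([-6.43682509e-01, -3.07467780e+00,  2.58076878e-03]), 'opening': 0.08546575172808647} 0.0187
side {'mtx': array([[477.82834976,   0.        , 315.37343515],
       [  0.        , 477.82834976, 232.24282686],
       [  0.        ,   0.        ,   1.        ]]), 'dist_coeffs': array([0.00968415, 0.        , 0.        , 0.        , 0.        ]), 'R': array([[ 0.99682812, -0.0766344 ,  0.02146786],
       [-0.02574854, -0.56579623, -0.82414297],
       [ 0.07530413,  0.82097612, -0.56597481]]), 't': array([-0.54302615,  0.06440193,  1.06915893])}
top {'mtx': array([[535.76230826,   0.        , 319.62494968],
       [  0.        , 535.76230826, 226.75912032],
       [  0.        ,   0.        ,   1.        ]]), 'dist_coeffs': array([-0.03381507,  0.        ,  0.        ,  0.        ,  0.        ]), 'R': array([[ 0.02653703, -0.99963709, -0.00463511],
       [-0.98518271, -0.02536681, -0.16962179],
       [ 0.16944265,  0.00906769, -0.98549833]]), 't': array([0.00222768, 0.54905313, 1.22931087])}
```

View pics/top0.png

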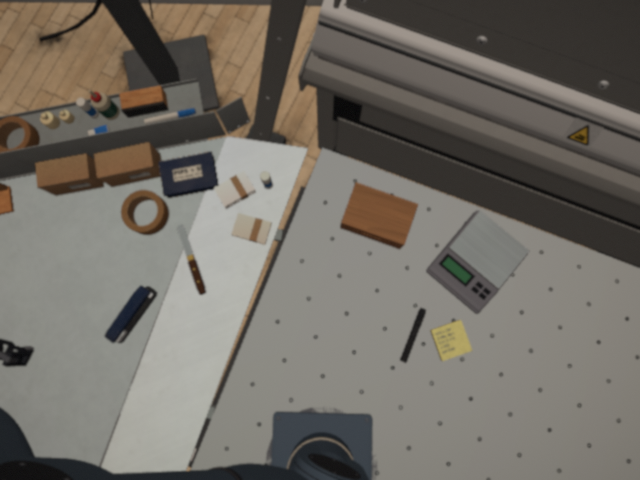

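View pics/side0.png

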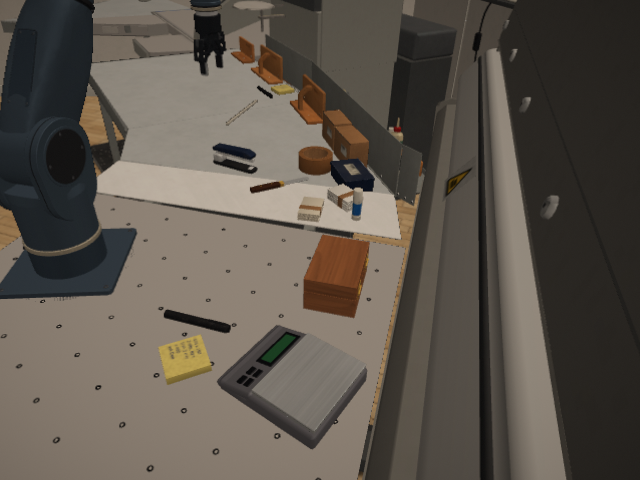

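Run:
```python
import cv2,numpy as np
t=cv2.imread('pics/top0.png');s=cv2.imread('pics/side0.png')
f=lambda a,x,y:cv2.resize(a[y:y+75,x:x+100],None,fx=4,fy=4,interpolation=cv2.INTER_CUBIC)
cv2.imwrite('pics/c1.png',np.vstack([np.hstack([f(t,330,175),f(t,140,220)]),np.hstack([f(s,290,235),f(s,235,150)])]))
```

```text
(no output)
```

View pics/c1.png

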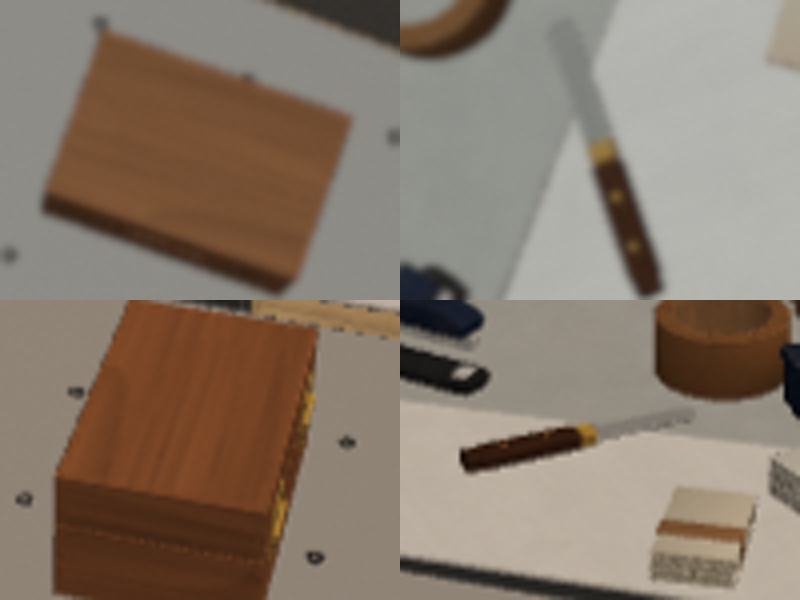

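```bash
cat > h.py <<'E'
import cv2,numpy as np
from scipy.optimize import least_squares
from scipy.spatial.transform import Rotation as R
from workcell import sensors,viewer,r
P={n:viewer.camera_params(n) for n in('side','top')}
def proj(n,X):
    p=P[n];return cv2.projectPoints(np.atleast_2d(np.float64(X)),cv2.Rodrigues(p['R'])[0],p['t'],p['mtx'],p['dist_coeffs'])[0][:,0]
def tri(a,b):  # top px, side px
    f=lambda X:np.r_[proj('top',X)[0]-a,proj('side',X)[0]-b]
    s=least_squares(f,[.6,0,.03]);return s.x,s.fun
def fit(pts,obs,x0,z0=0):  # obs list of (cam,idx,px)
    def f(q):
        c,s=np.cos(q[2]),np.sin(q[2]);W=pts@np.array([[c,-s,0],[s,c,0],[0,0,1]]).T+[q[0],q[1],z0]
        return np.concatenate([proj(n,W[i])[0]-p for n,i,p in obs])
    s=least_squares(f,x0);return s.x,s.fun.round(1)
def tool():
    s=sensors.sense();return s['tool_pos'],R.from_rotvec(s['tcp_rot']).as_matrix()
E
python3 - <<'E'
from h import *
def c(x0,y0,u,v): return np.array([x0+(u+.5)/4-.5,y0+(v+.5)/4-.5])
a=lambda u,v:c(330,175,u,v); b=lambda u,v:c(290,235,u,v-300); k=lambda u,v:c(140,220,u-400,v); l=lambda u,v:c(235,150,u-400,v-300)
pts=np.array([[52,78,79],[52,-78,79],[-52,-78,79],[-52,78,79],[-52,78,0],[-52,-78,0]])/1000
o=[('top',0,a(105,30)),('top',1,a(351,118)),('top',2,a(295,275)),('top',3,a(43,198)),
('side',2,b(57,478)),('side',1,b(270,513)),('side',0,b(318,330)),('side',3,b(130,302)),('side',5,b(55,590))]
print('case',*fit(pts,o,[.6,0,-.3]))
print('tip',*tri(k(561,20),l(694,413)))
print('fer/blade',*tri(k(600,141),l(594,433)))
print('end',*tri(k(650,294),l(463,461)))
for z in(0,.0075):pass
kp=np.array([[105,0,7.5],[25,0,7.5],[-76,0,7.5],[12,0,10]])/1000
print('knife',*fit(kp,[('top',0,k(561,20)),('top',1,k(600,141)),('top',2,k(649,293)),('top',3,k(603,162)),('side',0,l(694,413)),('side',1,l(594,433)),('side',2,l(463,461))],[.5,.3,.3]))
pp=np.array([[60,75,0],[60,-75,0],[-60,-75,0],[-60,75,0]])/1000
print('pan',*fit(pp,[('top',0,(478,212)),('top',1,(527,252)),('top',2,(497,287)),('top',3,(449,243)),('side',0,(320,335)),('side',1,(366,372)),('side',2,(310,432)),('side',3,(258,387))],[.5,-.3,-.7],.049))
for n,p,q in(('thick?',(236,190),(342,196)),('thin?',(252,229),(311,207)),('glue top',(266,176),(358,190)),('tape',(145,212),(315,153))):print(n,tri(p,q)[0])
p,M=tool();print(p,M)
E
```

```text
case [ 0.5797235  -0.12232633 -0.31463602] [-0.8 -0.5  0.7 -0.9  1.   1.4  0.2 -1.6 -0.5 -0.7 -0.1 -0.1  0.  -1.1
 -0.4 -1.4 -0.3  1.6]
tip [0.55175399 0.36203555 0.00636351] [-0.00082684  0.19480556  0.22809578 -0.04151687]
fer/blade [0.47751524 0.3325699  0.00721092] [ 0.00319696  0.1091626   0.12682174 -0.02057663]
end [0.38546502 0.29617859 0.00672499] [ 0.01274421  0.17433645  0.20020462 -0.0273646 ]
knife [0.45471706 0.32379819 0.37672665] [-0.3 -0.1 -0.2 -0.1  0.3  1.   0.4 -0.5  0.4 -0.5  0.3 -0.2 -0.3 -0.2]
pan [ 0.51071404 -0.38535731  0.24186566] [-26.1  17.1 -14.6 -36.2  29.1 -22.4  15.9  35.4  12.6  -0.9   0.5  32.7
 -20.2  -5.7   7.6 -37.4]
thick? [0.63664392 0.22487577 0.02321797]
thin? [0.54552957 0.18182022 0.01612546]
glue top [0.66027948 0.1454369  0.08522543]
tape [0.57443657 0.43643087 0.05033261]
[0.27059152 0.61793966 0.23052169] [[-9.16026351e-01  4.01117697e-01 -5.62784920e-04]
 [ 4.01118088e-01  9.16025246e-01 -1.42392165e-03]
 [-5.56349771e-05 -1.53009296e-03 -9.99998828e-01]]
```

```bash
python3 -m crank '{"translation":[[0,0,0],[0,0,0],[0,0,0],[0,0,0],[0,0,0],[0,0,0]],"yaw":[-0.13,-0.13,-0.13,-0.13,-0.13,-0.14],"claw":[0,0,0,0,0,0]}' && python3 -m crank '{"translation":[[-4,-20,0],[-8,-42,0],[-8,-42,0],[-8,-42,10],[-8,-42,10],[-8,-42,20],[-8,-42,20],[-8,-40,20],[-3,-20,20],[0,0,0]],"yaw":[0,0,0,0,0,0,0,0,0,0],"claw":[0,0,0.2,0.3,0.3,0.3,0.3,0.3,0.3,0.3]}'
python3 - <<'E'
from h import *
p,M=tool();k=np.array([.4547,.3238,.0025])
print(p,M.round(3),((k-p)@M*1000).round(1),.3767-np.arctan2(-M[1,0],-M[0,0]),sensors.sense()['opening'])
pp=np.array([[60,75,0],[60,-75,0],[-60,-75,0],[-60,75,0]])/1000
print('pan',*fit(pp,[('top',0,(478,212)),('top',1,(527,252)),('top',2,(497,287)),('top',3,(449,243)),('side',3,(320,335)),('side',0,(366,372)),('side',1,(310,432)),('side',2,(258,387))],[.5,-.3,-.7],.049))
E
```

```text
t: 0.7
tool_pos: [0.2707, 0.6181, 0.2308]
tcp_rot: [0.597, -3.084, 0.001]
ft_force: [-0.1, 0.3, 0.9]
opening: 0.0854
grip_force: 0.0
t: 1.7
tool_pos: [0.4525, 0.3278, 0.1287]
tcp_rot: [0.58, -3.084, 0.007]
ft_force: [-0.6, -0.4, -0.3]
opening: 0.0595
grip_force: 0.0
[0.45252754 0.32779615 0.12865366] [[-0.932 -0.363 -0.003]
 [-0.363  0.932 -0.005]
 [ 0.005 -0.004 -1.   ]] [ -1.1  -4.1 126.2] 0.005069538926233019 0.05952012632339582
pan [ 0.51047469 -0.38754873 -0.77795925] [ 6.  -4.7  3.1  0.  -1.3  0.4  0.5 -1.3 -5.1 -2.8  5.2 -3.8  1.2 -0.3
 -5.3 -1.3]
```

```bash
python3 -m crank '{"translation":[[-1,-4,30],[0,0,35],[0,0,30],[0,0,20],[0,0,8],[0,0,3],[0,0,0],[0,0,0],[0,0,0],[0,0,0],[0,0,0]],"yaw":[0,0,0,0,0,0,0,0,0,0,0],"claw":[0.3,0.3,0.3,0.3,0.3,0.3,0.3,1,1,1,1]}' 90
python3 - <<'E'
from h import *
s=sensors.sense();print(s['opening'],s['grip_force'],s['tool_pos'])
E
```

```text
t: 2.8
tool_pos: [0.4545, 0.3297, 0.0065]
tcp_rot: [-0.588, 3.085, 0.001]
ft_force: [-1.4, -1.3, 10.2]
opening: 0.0175
grip_force: 88.1
0.01747516988949905 88.08305025100708 [0.45452925 0.32971403 0.00650501]
```

```bash
python3 -m crank '{"translation":[[0,0,-10],[0,0,-20],[0,0,-40],[0,0,-40],[0,0,-30],[0,0,0],[0,0,0]],"yaw":[0,0,0,0,0,0,0],"claw":[1,1,1,1,1,1,1]}'
python3 - <<'E'
from h import *
t=viewer.read_camera('top')[:,:,::-1];s=viewer.read_camera('side')[:,:,::-1]
p,M=tool();print(p,M)
f=lambda a,x,y:cv2.resize(a[y:y+150,x:x+100],None,fx=4,fy=4,interpolation=cv2.INTER_CUBIC)
g=[proj('top',p)[0].astype(int),proj('side',p)[0].astype(int)];print(g)
cv2.imwrite('pics/c2.png',np.hstack([f(t,g[0][0]-50,g[0][1]-75),f(s,g[1][0]-40,g[1][1]-75)]))
E
```

```text
t: 3.5
tool_pos: [0.4542, 0.3295, 0.1462]
tcp_rot: [-0.588, 3.084, 0.001]
ft_force: [-0.6, -1.4, -2.0]
opening: 0.0172
grip_force: 88.5
[0.45345292 0.32898155 0.14454078] [[-9.29698533e-01 -3.68319312e-01 -1.23353903e-03]
 [-3.68318211e-01  9.29699214e-01 -1.03323938e-03]
 [ 1.52738229e-03 -5.06266244e-04 -9.99998705e-01]]
[array([175, 258]), array([273, 138])]
```

View pics/c2.png

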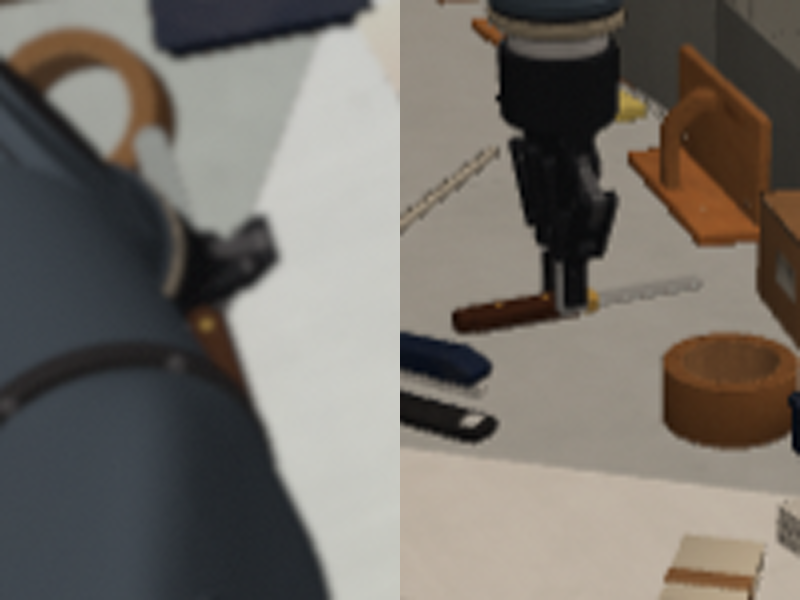

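Run:
```python
from h import *
p,M=tool()
for a,b in(((161.3,215.3),(308.6,133.4)),):
    X,f=tri(a,b);print(X,f,((X-p)@M*1000).round(1))
E=[]
# handle end seen in side only: intersect with vertical plane through the tip along knife dir
f=lambda q:np.r_[proj('side',[X[0]-.181*np.cos(q[0])*np.cos(q[1]),X[1]-.181*np.sin(q[0])*np.cos(q[1]),X[2]-.181*np.sin(q[1])])[0]-np.array([246.6,142.8])]
s=least_squares(f,[.37,0]);print('yaw,pitch',s.x,s.fun, 'toolyaw',np.arctan2(-M[1,0],-M[0,0]))
```

```text
[0.54987879 0.36764582 0.14244092] [ 0.00487384 -0.33087919 -0.40819042  0.07682845] [-103.9    0.4    1.9]
yaw,pitch [ 0.39324908 -0.02687106] [0. 0.] toolyaw 0.37719987373841485
```

```bash
python3 -m crank '{"translation":[[0,0,0],[0,0,0],[0,0,0],[0,0,0],[0,0,0],[0,0,0]],"yaw":[0.1,0.13,0.13,0.13,0.13,0.072],"claw":[1,1,1,1,1,1]}' && python3 -m crank '{"translation":[[-5,-20,0],[-10,-42,0],[-10,-42,0],[-10,-42,0],[-10,-42,0],[-11,-45,0],[-11,-45,0],[-11,-42,0],[-11,-42,0],[-6,-28,0],[0,0,0],[0,0,0]],"yaw":[0,0,0,0,0,0,0,0,0,0,0,0],"claw":[1,1,1,1,1,1,1,1,1,1,1,1]}'
python3 - <<'E'
from h import *
p,M=tool();k=np.array([.4237,-.0716,.0442])
print(p,M.round(3),((k-p)@M*1000).round(1),-.3146-np.arctan2(-M[1,0],-M[0,0]))
E
```

```text
t: 4.2
tool_pos: [0.4533, 0.329, 0.1438]
tcp_rot: [-0.5, -3.1, 0.004]
ft_force: [-0.5, -0.6, -1.7]
opening: 0.0165
grip_force: 88.5
t: 5.4
tool_pos: [0.4229, -0.0711, 0.1445]
tcp_rot: [-0.495, -3.1, 0.0]
ft_force: [0.2, 0.0, -2.0]
opening: 0.0168
grip_force: 88.5
[ 0.42290495 -0.07107519  0.14447837] [[-0.95   0.311 -0.002]
 [ 0.311  0.95   0.   ]
 [ 0.002 -0.001 -1.   ]] [ -1.1  -0.2 100.3] 0.0019475813119155805
```

```bash
python3 -m crank '{"translation":[[0,0,20],[0,0,30],[0,0,25],[0,0,15],[0,0,8],[0,0,2],[0,0,0],[0,0,0]],"yaw":[0,0,0,0,0,0,0,0],"claw":[1,1,1,1,1,1,1,1]}'
python3 - <<'E'
from h import *
t=viewer.read_camera('top')[:,:,::-1];s=viewer.read_camera('side')[:,:,::-1]
p,M=tool();print(p)
f=lambda a,x,y:cv2.resize(a[y:y+120,x:x+80],None,fx=5,fy=5,interpolation=cv2.INTER_CUBIC)
n=np.array([.5302,-.1062,.0435]);g=[proj('top',n)[0].astype(int),proj('side',n)[0].astype(int)];print(g)
cv2.imwrite('pics/c3.png',np.hstack([f(t,g[0][0]-50,g[0][1]-60),f(s,g[1][0]-40,g[1][1]-60)]))
E
```

```text
t: 6.2
tool_pos: [0.424, -0.0705, 0.0459]
tcp_rot: [0.492, 3.102, 0.0]
ft_force: [-0.3, 0.2, -0.2]
opening: 0.0171
grip_force: 88.5
[ 0.4240702  -0.07069726  0.04595674]
[array([370, 236]), array([312, 268])]
```

View pics/c3.png

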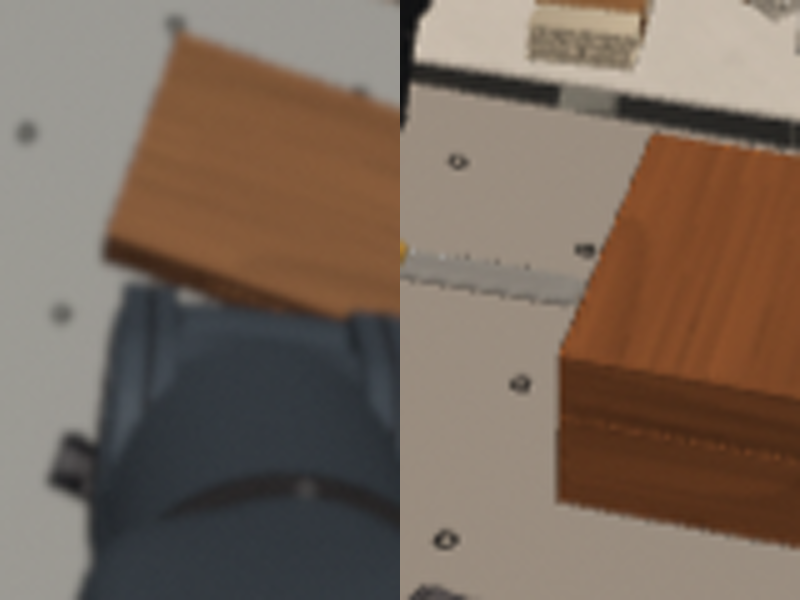

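Run:
```python
from h import *
p,M=tool();d=-M[:,0]
for u,v in((420,267),(500,280.5),(550,288)):
    a=np.array([272+(u-400+.5)/5-.5,208+(v+.5)/5-.5])
    s=least_squares(lambda q:proj('side',[p[0]+d[0]*q[0],p[1]+d[1]*q[0],q[1]])[0]-a,[.08,.04]);print(s.x)
c,sn=np.cos(-.3146),np.sin(-.3146)
W=lambda x,y,z:np.array([.5797+c*x-sn*y,-.1223+sn*x+c*y,z])
for z in(0,.047,.079):
    q=proj('side',W(-.052,-.078,z))[0];print(z,(q-[272,208])*5+[400,0])
```

```text
[0.03056003 0.04512809]
[0.06575883 0.04513569]
[0.08753079 0.04564141]
0 [555.34856925 503.4739551 ]
0.047 [556.18552326 415.08963132]
0.079 [556.78214917 351.98551901]
```

```bash
python3 -m crank '{"translation":[[0,0,1],[0,0,1],[0,0,0],[-3,0,0],[-3,0,0],[-3,0,0],[-3,0,0],[-2,0,0],[0,0,0]],"yaw":[0,0,0,0,0,0,0,0,0],"claw":[1,1,1,1,1,1,1,1,1]}'
```

```text
t: 7.2
tool_pos: [0.4373, -0.0752, 0.0433]
tcp_rot: [0.493, 3.102, -0.0]
ft_force: [0.1, -0.7, -0.4]
opening: 0.0169
grip_force: 88.5
```

```bash
python3 -m crank '{"translation":[[-3,0,0],[-3,0,0],[-3,0,0],[-3,0,0],[-2,0,0],[0,0,0]],"yaw":[0,0,0,0,0,0],"claw":[1,1,1,1,1,1]}'; python3 -c "
from h import *
p,M=tool();t=p-.104*M[:,0]
c,s=np.cos(.3146),np.sin(.3146);e=t-np.array([.5797,-.1223,0]);print(c*e[0]-s*e[1],s*e[0]+c*e[1])"
```

```text
t: 7.8
tool_pos: [0.4506, -0.0795, 0.0433]
tcp_rot: [0.493, 3.102, -0.0]
ft_force: [-0.2, -0.9, -0.8]
opening: 0.0169
grip_force: 88.5
-0.03202009656314036 0.0006869642923615221
```

```bash
python3 -m crank '{"translation":[[0,0,-5],[-0.5,0,-8],[-1,0,-7.5],[-1.8,0,-8],[-2.6,0,-8],[-3.3,0,-8],[-3.9,0,-7.5],[-4.6,0,-7.3],[-5.2,0,-6.8],[-5.8,0,-6.2],[0,0,0]],"yaw":[0,0,0,0,0,0,0,0,0,0,0],"claw":[1,1,1,1,1,1,1,1,1,1,1]}' 110
python3 - <<'E'
from h import *
s=viewer.read_camera('side')[:,:,::-1];print(tool()[0])
cv2.imwrite('pics/s4.png',cv2.resize(s[130:380,190:440],None,fx=2.2,fy=2.2))
E
```

```text
t: 8.9
tool_pos: [0.4792, -0.0887, 0.1165]
tcp_rot: [0.492, 3.1, 0.0]
ft_force: [0.4, 0.2, -1.8]
opening: 0.0163
grip_force: 111.3
[ 0.47872397 -0.08852578  0.1160508 ]
```

View pics/s4.png

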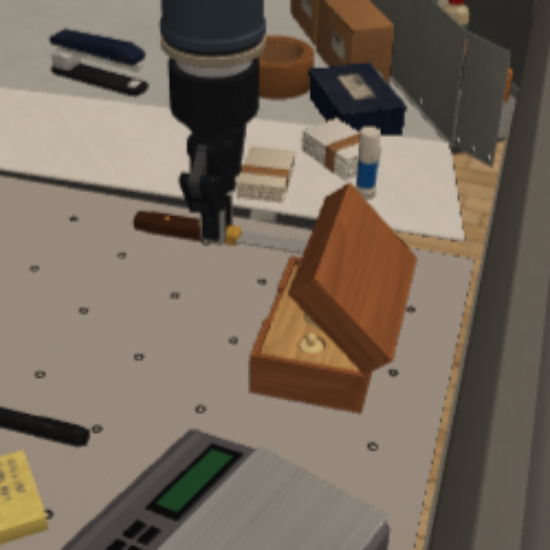

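```bash
python3 -m crank '{"translation":[[-6.3,0,-5.6],[-6.8,0,-5.2],[-7.3,0,-4.8],[-7.6,0,-4],[-7.9,0,-3.3],[-8,0,-2.5],[0,0,0],[0,0,9],[0,0,9],[0,0,0]],"yaw":[0,0,0,0,0,0,0,0,0,0],"claw":[1,1,1,1,1,1,1,1,1,1]}' && python3 -m crank '{"translation":[[-6,0,0],[-8,0,0],[-8,0,0],[-8,0,0],[-8,0,0],[-8,0,0],[-6,0,0],[-4,0,0],[0,0,0]],"yaw":[0,0,0,0,0,0,0,0,0],"claw":[1,1,1,1,1,1,1,1,1]}';  python3 -c "
from h import *
p,M=tool();t=p-.104*M[:,0]
c,s=np.cos(.3146),np.sin(.3146);e=t-np.array([.5797,-.1223,0]);print(c*e[0]-s*e[1]-.052,s*e[0]+c*e[1],t[2]-.047)"
```

```text
t: 9.95
tool_pos: [0.5182, -0.1016, 0.1214]
tcp_rot: [-0.492, -3.1, 0.0]
ft_force: [0.1, 0.2, -1.0]
opening: 0.0159
grip_force: 111.4
t: 10.85
tool_pos: [0.5735, -0.1195, 0.1231]
tcp_rot: [0.492, 3.101, -0.0]
ft_force: [-0.3, -0.2, -1.1]
opening: 0.0162
grip_force: 111.4
0.04525440988694724 0.0006728860834162992 0.07623937226863245
```

```bash
python3 -m crank '{"translation":[[-4,0,0],[-4,0,0],[-3,0,0],[0,0,0]],"yaw":[0,0,0,0],"claw":[1,1,1,1]}';  python3 - <<'E'
from h import *
s=viewer.read_camera('side')[:,:,::-1]
cv2.imwrite('pics/s5.png',cv2.resize(s[130:380,190:440],None,fx=2.2,fy=2.2))
E
```

```text
t: 11.25
tool_pos: [0.5837, -0.1228, 0.1231]
tcp_rot: [0.492, 3.102, -0.0]
ft_force: [-0.5, 0.7, -1.1]
opening: 0.0165
grip_force: 111.4
```

View pics/s5.png

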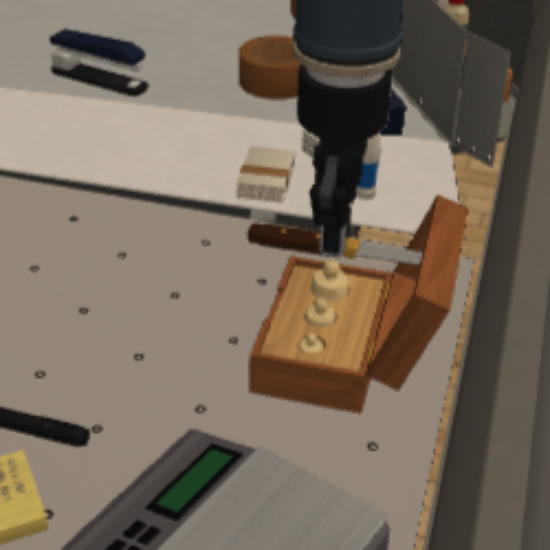

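```bash
python3 -m crank '{"translation":[[-2,0,0],[-1.5,0,0],[0,0,0]],"yaw":[0,0,0],"claw":[1,1,1]}'
```

```text
t: 11.6
tool_pos: [0.5865, -0.1238, 0.123]
tcp_rot: [0.492, 3.103, -0.0]
ft_force: [-1.1, 0.7, -1.1]
opening: 0.016
grip_force: 111.4
```

```bash
python3 -m crank '{"translation":[[10,0,0],[25,0,0],[30,0,0],[25,0,0],[15,0,0],[0,0,0],[0,0,0],[0,0,0],[0,0,0],[0,0,0],[0,0,0],[0,0,0]],"yaw":[0,0,0,0,0,-0.08,-0.13,-0.13,-0.13,-0.13,-0.09,0],"claw":[1,1,1,1,1,1,1,1,1,1,1,1]}' && python3 -m crank '{"translation":[[-6,20,0],[-12,40,0],[-13,41,0],[-13,42,0],[-13,42,0],[-13,42,0],[-13,42,0],[-13,42,0],[-13,40,0],[-10,34,0],[-5,16,0],[0,0,0]],"yaw":[0,0,0,0,0,0,0,0,0,0,0,0],"claw":[1,1,1,1,1,1,1,1,1,1,1,1]}'
python3 -c "
from h import *
p,M=tool();print(((np.array([.4545,.3297,.0065])-p)@M*1000).round(1),M.round(3)[:,0])"
```

```text
t: 12.8
tool_pos: [0.4862, -0.0913, 0.1232]
tcp_rot: [-0.588, 3.085, -0.0]
ft_force: [-0.7, -0.2, -1.0]
opening: 0.016
grip_force: 111.4
t: 14.0
tool_pos: [0.4539, 0.3301, 0.123]
tcp_rot: [-0.589, 3.086, 0.002]
ft_force: [-0.4, -0.5, -0.0]
opening: 0.0164
grip_force: 111.4
[ -0.3  -0.8 116.5] [-0.93  -0.368 -0.001]
```

```bash
python3 -m crank '{"translation":[[0,0,25],[0,0,35],[0,0,25],[0,0,15],[0,0,8],[0,0,4],[0,0,2],[0,0,1],[0,0,0],[0,0,0]],"yaw":[0,0,0,0,0,0,0,0,0,0],"claw":[1,1,1,1,1,1,1,1,1,1]}'
```

```text
t: 15.0
tool_pos: [0.4552, 0.3275, 0.0085]
tcp_rot: [-0.586, 3.086, 0.001]
ft_force: [-0.8, 0.2, -0.7]
opening: 0.0163
grip_force: 111.4
```

```bash
python3 -m crank '{"translation":[[0,0,1],[0,0,1],[0,0,0]],"yaw":[0,0,0],"claw":[1,1,1]}'
```

```text
t: 15.3
tool_pos: [0.4551, 0.3275, 0.0066]
tcp_rot: [-0.586, 3.086, 0.0]
ft_force: [-1.1, -1.0, 8.0]
opening: 0.0163
grip_force: 112.6
```

```bash
python3 -m crank '{"translation":[[0,0,0],[0,0,0],[0,0,0],[0,0,0],[0,0,-10],[0,0,-30],[0,0,-40],[0,0,-40],[0,0,-30],[0,0,0],[0,0,0]],"yaw":[0,0,0,0,0,0,0,0,0,0,0],"claw":[0.7,0.6,0.5,0.4,0.4,0.4,0.4,0.4,0.4,0.4,0.4]}' 40
python3 - <<'E'
from h import *
t=viewer.read_camera('top')[:,:,::-1];s=viewer.read_camera('side')[:,:,::-1]
print(sensors.sense()['qpos'].round(2),sensors.sense()['opening'])
f=lambda a,x,y:cv2.resize(a[y:y+75,x:x+100],None,fx=4,fy=4,interpolation=cv2.INTER_CUBIC)
cv2.imwrite('pics/c6.png',np.vstack([np.hstack([f(t,330,175),f(t,140,220)]),np.hstack([f(s,290,235),f(s,235,150)])]))
E
```

```text
t: 16.4
tool_pos: [0.4551, 0.3274, 0.1571]
tcp_rot: [-0.585, 3.085, 0.001]
ft_force: [0.4, 0.2, -1.5]
opening: 0.0509
grip_force: 0.0
[-0.6   0.49 -0.15  1.84  0.1   0.82  1.14] 0.05100465630751288
```

View pics/c6.png

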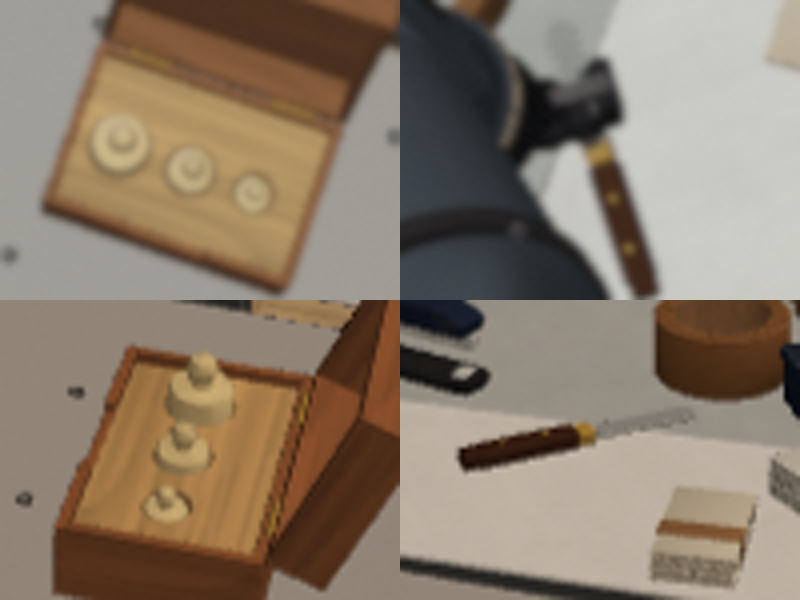

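```bash
python3 -m crank '{"translation":[[0,0,0],[0,0,0],[0,0,0],[0,0,0],[0,0,0],[0,0,0],[0,0,0],[0,0,0],[0,0,0],[0,0,0],[0,0,0],[0,0,0]],"yaw":[0.14,0.14,0.14,0.14,0.14,0.14,0.14,0.14,0.14,0.14,0.14,0.14],"claw":[0.4,0.4,0.4,0.4,0.4,0.4,0.4,0.4,0.4,0.4,0.4,0.4]}' && python3 -m crank '{"translation":[[0,0,0],[0,0,0],[0,0,0],[0,0,0],[0,0,0],[0,0,0]],"yaw":[0.14,0.14,0.14,0.14,0.02,0],"claw":[0.4,0.4,0.4,0.4,0.4,0.4]}'
python3 - <<'E'
from h import *
def c(x0,y0,u,v): return np.array([x0+(u+.5)/4-.5,y0+(v+.5)/4-.5])
X,f=tri(c(330,175,194,165),c(290,235,185,134));print(X,f)
p,M=tool();print(p,M.round(3),((np.r_[X[:2],.046]-p)@M*1000).round(1),((np.array([.5759,-.1211,.046])-p)@M*1000).round(1),-.3146-np.arctan2(M[1,1],M[0,1]))
E
```

```text
t: 17.7
tool_pos: [0.4542, 0.3269, 0.1547]
tcp_rot: [-1.914, -2.491, 0.004]
ft_force: [-0.6, 1.5, -0.3]
opening: 0.0508
grip_force: 0.0
t: 18.3
tool_pos: [0.4544, 0.3271, 0.1551]
tcp_rot: [2.538, 1.85, -0.003]
ft_force: [-0.2, 0.3, 0.5]
opening: 0.0512
grip_force: 0.0
[ 0.57684531 -0.12174474  0.05432328] [-0.00377563  0.205851    0.17488274 -0.03325642]
[0.45442139 0.32713024 0.15511776] [[ 0.306  0.952 -0.001]
 [ 0.952 -0.306 -0.002]
 [-0.002 -0.    -1.   ]] [-389.7  253.9  109.7] [-389.4  252.8  109.7] -0.0037791234316118527
```

```bash
python3 -m crank '{"translation":[[-17,11,0],[-36,24,0],[-39,25,0],[-40,26,0],[-40,26,0],[-40,26,0],[-40,26,0],[-40,26,0],[-40,26,0],[-34,22,0],[-18,12,0],[-5.5,3.5,0]],"yaw":[0,0,0,0,0,0,0,0,0,0,0,0],"claw":[0.4,0.4,0.4,0.45,0.45,0.45,0.45,0.45,0.45,0.45,0.45,0.45]}' && python3 -m crank '{"translation":[[0,0,0],[0,0,15],[0,0,20],[0,0,15],[0,0,0],[0,0,0]],"yaw":[0,0,0,0,0,0],"claw":[0.45,0.5,0.5,0.5,0.5,0.5]}'
python3 - <<'E'
from h import *
p,M=tool();print(((np.array([.5765,-.1215,.046])-p)@M*1000).round(1),-.3146-np.arctan2(M[1,1],M[0,1]))
E
```

```text
t: 19.5
tool_pos: [0.5756, -0.1251, 0.1558]
tcp_rot: [2.542, 1.845, -0.002]
ft_force: [-0.0, 0.1, 0.6]
opening: 0.0473
grip_force: 0.0
t: 20.1
tool_pos: [0.5756, -0.1199, 0.1061]
tcp_rot: [-2.538, -1.849, 0.0]
ft_force: [0.6, 0.8, 0.9]
opening: 0.0427
grip_force: 0.0
[-1.3  1.4 60.1] -0.00304281521755817
```

```bash
python3 -m crank '{"translation":[[-1,1.4,15],[0,0,18],[0,0,14],[0,0,8],[0,0,4],[0,0,1],[0,0,0],[0,0,0],[0,0,0],[0,0,0],[0,0,0],[0,0,0]],"yaw":[0,0,0,0,0,0,0,0,0,0,0,0],"claw":[0.5,0.5,0.5,0.5,0.5,0.5,0.5,0.7,0.8,1,1,1]}' 35
```

```text
t: 21.3
tool_pos: [0.5763, -0.1226, 0.0468]
tcp_rot: [-2.541, -1.846, -0.0]
ft_force: [-3.6, 1.9, 9.1]
opening: 0.0093
grip_force: 45.0
```

```bash
python3 -m crank '{"translation":[[0,0,-3],[0,0,-6],[0,0,-10],[0,0,-15],[0,0,-20],[0,0,-25],[0,0,-20],[0,0,-5],[0,0,0],[0,0,0]],"yaw":[0,0,0,0,0,0,0,0,0,0],"claw":[1,1,1,1,1,1,1,1,1,1]}' 40
python3 - <<'E'
from h import *
t=viewer.read_camera('top')[:,:,::-1];s=viewer.read_camera('side')[:,:,::-1]
p,M=tool();print(p,sensors.sense()['ft_force'])
cv2.imwrite('pics/c7.png',np.hstack([cv2.resize(s[150:450,215:415],None,fx=2,fy=2),cv2.resize(t[170:320,330:530],None,fx=2,fy=4)[:,:400]]))
E
```

```text
t: 22.3
tool_pos: [0.5763, -0.1225, 0.1493]
tcp_rot: [-2.541, -1.847, 0.001]
ft_force: [0.9, -0.1, -1.6]
opening: 0.0096
grip_force: 47.1
[ 0.57612372 -0.12257932  0.14893303] [ 0.31531161 -0.60205605 -2.94097619]
```

View pics/c7.png

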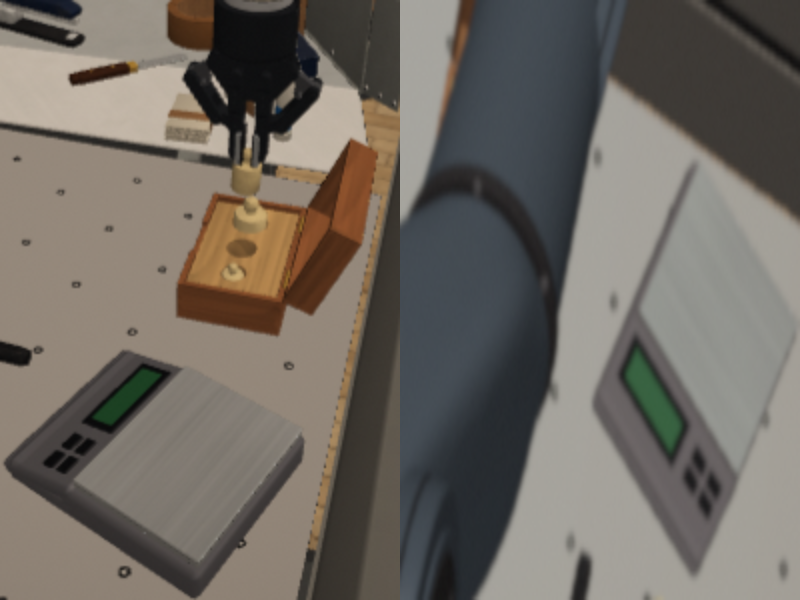

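Run:
```python
from h import *
pp=np.array([[60,75,0],[60,-75,0],[-60,-75,0],[-60,75,0]])/1000
q,f=fit(pp,[('top',0,(478.5,210.5)),('top',1,(527.5,253.7)),('top',2,(498.5,288.7)),('top',3,(450,248)),('side',3,(307.5,334)),('side',0,(366,367.5)),('side',1,(315,431)),('side',2,(252.5,395))],[.5,-.3,-.7],.049)
print(q,f)
p,M=tool();print(M.round(3),((np.r_[q[:2],.084]-p)@M*1000).round(1))
```

```text
[ 0.50566149 -0.38868739 -0.68065365] [ 2.3 -0.7  3.2 -3.5  1.6  0.2 -0.1 -0.3 -0.6 -1.2  0.5 -3.  -0.6  1.6
 -2.1 -3.6]
[[ 0.309  0.951 -0.002]
 [ 0.951 -0.309  0.   ]
 [-0.    -0.002 -1.   ]] [-274.8   15.3   65. ]
```

```bash
python3 -m crank '{"translation":[[-12,1,0],[-25,2,0],[-38,2,0],[-42,2,0],[-42,2,0],[-42,2,0],[-36,2,0],[-24,1,0],[-12,1,0],[-2,0,0],[0,0,0],[0,0,0]],"yaw":[0,0,0,0,0,0,0,0,0,0,0,0],"claw":[1,1,1,1,1,1,1,1,1,1,1,1]}' && python3 -m crank '{"translation":[[0,0,8],[0,0,15],[0,0,15],[0,0,10],[0,0,6],[0,0,3],[0,0,0],[0,0,0]],"yaw":[0,0,0,0,0,0,0,0],"claw":[1,1,1,1,1,1,1,1]}'
```

```text
t: 23.6
tool_pos: [0.5069, -0.3872, 0.1497]
tcp_rot: [-2.539, -1.849, -0.001]
ft_force: [-0.2, 0.8, -1.7]
opening: 0.0093
grip_force: 47.2
t: 24.4
tool_pos: [0.5062, -0.3893, 0.0935]
tcp_rot: [2.541, 1.846, 0.0]
ft_force: [-0.1, -0.7, -1.3]
opening: 0.0092
grip_force: 47.2
```

Foot is about 11 mm above the pan by estimate; lowering in small steps.

```bash
python3 -m crank '{"translation":[[0,0,2],[0,0,2],[0,0,2],[0,0,1.5],[0,0,1],[0,0,0],[0,0,0]],"yaw":[0,0,0,0,0,0,0],"claw":[1,1,1,1,1,1,1]}'; python3 -m crank '{"translation":[[0,0,1],[0,0,0.5],[0,0,0]],"yaw":[0,0,0],"claw":[1,1,1]}'
```

```text
t: 25.1
tool_pos: [0.506, -0.389, 0.0845]
tcp_rot: [-2.541, -1.847, 0.0]
ft_force: [0.3, -0.1, -1.2]
opening: 0.0091
grip_force: 47.2
t: 25.4
tool_pos: [0.506, -0.3889, 0.0829]
tcp_rot: [-2.541, -1.847, 0.0]
ft_force: [-0.2, 0.2, -2.0]
opening: 0.0092
grip_force: 47.2
```

```bash
python3 -m crank '{"translation":[[0,0,0.5],[0,0,0.5],[0,0,0]],"yaw":[0,0,0],"claw":[1,1,1]}'; python3 -m crank '{"translation":[[0,0,0.5],[0,0,0],[0,0,0]],"yaw":[0,0,0],"claw":[1,1,1]}'
```

```text
t: 25.7
tool_pos: [0.5061, -0.389, 0.0821]
tcp_rot: [2.541, 1.847, 0.0]
ft_force: [-0.8, 0.1, -1.2]
opening: 0.0093
grip_force: 47.4
t: 26.0
tool_pos: [0.5061, -0.3891, 0.0819]
tcp_rot: [2.541, 1.847, 0.0]
ft_force: [-1.4, 2.3, 5.5]
opening: 0.0092
grip_force: 49.0
```

```bash
python3 -m crank '{"translation":[[0,0,0],[0,0,0],[0,0,0],[0,0,0],[0,0,0],[0,0,0],[0,0,-8],[0,0,-20],[0,0,-30],[0,0,-40],[0,0,-40],[0,0,0]],"yaw":[0,0,0,0,0,0,0,0,0,0,0,0],"claw":[0.85,0.75,0.65,0.55,0.5,0.5,0.5,0.5,0.5,0.5,0.5,0.5]}' 20
python3 - <<'E'
from h import *
s=viewer.read_camera('side')[:,:,::-1]
cv2.imwrite('pics/s8.png',s)
E
```

```text
t: 27.2
tool_pos: [0.5077, -0.3914, 0.226]
tcp_rot: [2.534, 1.841, 0.004]
ft_force: [0.7, -0.3, 0.1]
opening: 0.0428
grip_force: 0.0
```

View pics/s8.png

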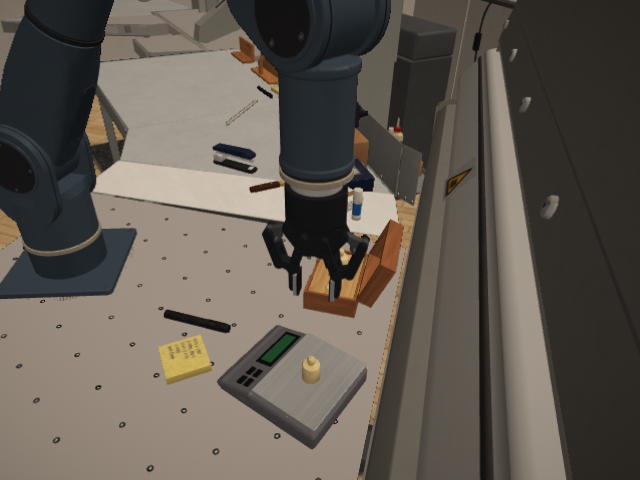

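The weight stands upright at (311,372), near the middle of the pan. The lid is fully back at (383,262), and the gripper is clear.

```bash
python3 -m crank '{"translation":[[0,0,0],[0,0,0],[0,0,0]],"yaw":[0,0,0],"claw":[0.5,0.5,0.5]}'; python3 -c "
from workcell import job_done;print(job_done())"
```

```text
t: 27.55
tool_pos: [0.5057, -0.3886, 0.2184]
tcp_rot: [-2.54, -1.846, 0.001]
ft_force: [0.0, -0.2, -0.4]
opening: 0.0426
grip_force: 0.0
the job is handed in; nothing more can be done
None
```

Job handed in at 27.6 s: the lid is swung right back, the knife lies flat on the worktop, and the middle weight stands upright near the middle of the scale pan; the other two weights stayed in their wells.

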